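# Set the prover's time switch for the early bake

### The job

The prover must come on for the early bake: take the setting pen from its stand and run its round tip around the dial of the time switch, pressing the long row of standing tappets fully home in one slow, unbroken stroke, gently, with the pen alone. The dial's height and the time it shows are not exactly known, so feel for the dial and stop before the short standing row, which must stay up. Then stand the pen back in its stand, and leave the things round about where they are.

Things in the scene. Friction and masses are not known exactly. Their poses are not given: they have to be found in the camera images.
- dial_axis (a point): The fixed desk time switch (grey case 190 mm deep, 166 wide, 38 high in front, 100 behind): where the dial's axis leaves its sloping face. x runs uphill on the face, y left, z out of it, leaning 18 degrees to the robot. Dial angles count about z, anticlockwise seen from above, 0 on +x. The dial does not turn under the pen, but it turns with the time of day: its angle is not reported.
- ring_zero (a point): The ring of 48 equal white tappets, one per 7.5 degrees, 52 mm from the dial's axis: this point is at angle 0, 10.2 mm out from the grey face, nominally level with the crowns of tappets that are down. The clock module sits up to 3 mm higher or lower than nominal and up to 1.2 degrees skew about x, which is not reported: feel for it. Axes as dial_axis.
- clock_middle (a point): Middle of the white clock face inside the ring: 38 mm radius, 11.2 mm out from the grey face; round it the dark dial, 64 mm radius, 9 mm out. Each tappet is a bar lying radially, 12 mm long, 5.6 mm wide, its crown rounded to 2.8 mm radius; one that stands is 3.2 mm prouder than one that is down. Slippery nylon on delicate clockwork: a push of 5 to 10 N is plenty, 25 N too much. Axes as dial_axis.
- pen_tip (a point): The lowest point of the setting pen's round nose (8 mm radius); the pen's z runs from tip to top. Length 111 mm: grey round shank 16 mm thick to 36 mm from the tip, black flange 29 mm wide from 36 to 41 mm, black square handle 16 x 16 mm from 41 to 111 mm. Loose, about 60 g; it starts upright, tip down, in the pen stand.
- pen_grip (a point): Same pen: on its axis inside the square handle, 72 mm above the tip; x and y are square to the handle's faces. The handle is clear of the stand from 25 mm below this point (the flange's top) upward.
- stand_mouth (a point): The pen stand (fixed): round dark foot of 76 mm diameter with an upright steel tube, 33 mm outside, bore 21.6 mm, 38 mm deep; this point is the centre of the tube's mouth, 52 mm above the worktop. The pen at home hangs by its flange on the mouth, its tip 36 mm below this point.
- cup_a: Bystander: paper cup of custard, 59 mm wide, 43 mm high, loose; origin under its centre.
- cutter: Bystander: steel ring cutter, 55 mm wide, 31 mm high, loose; origin under its centre.
- tape: Bystander: roll of masking tape, 82 mm wide, 24 mm high, loose; origin under its centre.
- row_1 (a joint): Tappet 1 of the long row, counted anticlockwise: 0 standing, 0.0032 m fully down. It slides in with about 1.5 N, stays where it is left and meets a firm stop when home. The row is 12 neighbours, 82.5 degrees from first to last; its middle lies somewhere within 23 degrees of angle 0. The tappets before it are down for 90 degrees or more.
- row_2 (a joint): Tappet 2 of the long row, counted anticlockwise: 0 standing, 0.0032 m fully down.
- row_3 (a joint): Tappet 3 of the long row, counted anticlockwise: 0 standing, 0.0032 m fully down.
- row_4 (a joint): Tappet 4 of the long row, counted anticlockwise: 0 standing, 0.0032 m fully down.
- row_5 (a joint): Tappet 5 of the long row, counted anticlockwise: 0 standing, 0.0032 m fully down.
- row_6 (a joint): Tappet 6 of the long row, counted anticlockwise: 0 standing, 0.0032 m fully down.
- row_7 (a joint): Tappet 7 of the long row, counted anticlockwise: 0 standing, 0.0032 m fully down.
- row_8 (a joint): Tappet 8 of the long row, counted anticlockwise: 0 standing, 0.0032 m fully down.
- row_9 (a joint): Tappet 9 of the long row, counted anticlockwise: 0 standing, 0.0032 m fully down.
- row_10 (a joint): Tappet 10 of the long row, counted anticlockwise: 0 standing, 0.0032 m fully down.
- row_11 (a joint): Tappet 11 of the long row, counted anticlockwise: 0 standing, 0.0032 m fully down.
- row_12 (a joint): Tappet 12 of the long row, counted anticlockwise: 0 standing, 0.0032 m fully down.
- short_1 (a joint): Tappet 1 of the short row, counted anticlockwise: 0 standing, 0.0032 m fully down. Between the long row's last tappet and this one lie 5 tappets that are down (45 degrees from one to the other). All tappets outside the two rows are down.
- short_2 (a joint): Tappet 2 of the short row, counted anticlockwise: 0 standing, 0.0032 m fully down.
- short_3 (a joint): Tappet 3 of the short row, counted anticlockwise: 0 standing, 0.0032 m fully down.

How it is judged:
By the outcome, as a careful person would: the job done as asked, in the order asked, and still so for the second after the job is handed in, with the robot touching nothing.
It also fails if it takes over 69 s, if anything falls off the work surface, if the arm or the gripper's body presses on something with over 40 N, if the wrist force passes 120 N, or if a joint passes its speed limit or range.

### The arm

A 6-joint arm with a two-finger parallel gripper is mounted at the origin on a cart in front of the work surface, level with it; the furniture and walls round the work are solid. World frame = base frame: x ahead of the robot, y to its left, z up, the work surface at z = 0. Lengths are in mm, angles in rad, forces in N, time in s.
With the tool pointing down it reaches from about 300 to 775 mm from the base axis. Payload 14.6 kg.
Tool frame: the origin (TCP) lies on the centre line of the jaws, within the pads' length; the fingertips stand 8 mm ahead of it and the grasp point (between the pads) lies 11 mm behind it; z points along the fingers, y is the direction in which the jaws open and shut (so a half turn about z gives the same grasp; the last joint's range is limited). The gripper opens to 94 mm and grips with 3 to 60 N. Pads are 16 mm wide; open, the fingers measure 119 mm over their backs; the gripper's body (75 mm by 177 mm) begins 78 mm behind the grasp point.
Start: joints at [-1.168, 0.3, 1.521, -0, 1.321, -0.067], TCP at [248.981, -490.406, 213.446] pointing down, gripper open.
Joint ranges: [-3.03, 3.03], [-0.79, 2.21], [0.23, 2.52], [-1.04, 4.18], [0, 3.07], [-2.55, 2.55]. Speed limits (rad/s): [2.22, 2.22, 2.57, 3.14, 3.14, 3.14].

### API

Orientations are given as [roll, pitch, yaw] about the fixed x, y, z axes, in that order (R = Rz(yaw) Ry(pitch) Rx(roll)).
In Python, from cell import read_state, cams, manip gives the robot as it stands.
- The arm moves only by the shell command python3 -m handwheel 'ROWS' [OPENING] [FORCE]. ROWS is JSON, a list of rows, each a list of 4 numbers: the shift along the tool's x, y, z in m, then the turn about the tool's z in degrees. In form: [[dx, dy, dz, turn], ...]. A call has 1 to 5 rows; each row is the pose to reach, as a shift and turn from the pose measured when the call began, along the tool's axes at that moment; what a row does not reach only later rows make up. A row lasts 1/8 s, in which the tool goes at most 62.5 mm and 10.7 degrees, less where a joint would pass 70% of its speed; a pose out of reach is approached as far as the arm can. A call with a gripper value outside its range is refused whole. OPENING is the closure, from 0 (fully open) to 1 (shut), set as the call begins (- or left out, the last holds). The fingers move at their own pace and stop on an object; FORCE is the grip in N (left out, the last holds). Time passes only in rows, so rows that repeat a pose let the fingers close. It gives the time, the measured TCP pose, the force and the opening at its end, in the units of the state.
- read_state(): the state, without advancing time (a new reading comes with each control period).
- cams.camera(name): name is "scene" or "top"; returns the picture (420x560x3 uint8, red, green, blue); there is no depth.
- cams.get_calibration(name): a dict with "vertical_fov" (degrees; the focal length in pixels is half the picture's height over the tangent of half this angle, whatever the lens; pixels are square), "cx", "cy" (the principal point, pixels), "R" (3x3) and "t" (3): a world point X has camera coordinates R X + t. Camera axes: x right, y down, z forward; pixel columns grow to the right and rows downward; lengths in mm; the calibration is good to about 2 mm. A picture is of the moment at which its call begins. get_calibration takes no time and is no camera call.
- manip.sign_off(): hands the job in, once; it reports no verdict.
The state is a dict: "clock": time; "joints": joint angles; "qd": joint speeds; "effort": joint torques, N m; "eef_pos": TCP position; "eef_rot": TCP orientation; "wrist_force": force on the tool from outside, world axes, zero at the start; "moment": the same for the moment, N m; "finger_gap": finger opening in mm.
Only numpy, scipy, OpenCV 4.12 (cv2) and the standard library are available. Lean on these libraries where they do the work, as an engineer would, in place of code of your own. Each camera call takes 0.05 s, during which the arm holds its last target. There are 200 camera calls.

## Working session

There is one attempt and no reset: what is moved stays moved. The work goes in short steps, Python scripts to look and compute and a shell command to move; the robot and the scene stay as the last step left them, time stands still between calls to the robot, and variables do not carry over. Pictures are saved under pics/ and viewed, about 8 in all and at most 12, crops included, and the job is handed in when it is done.

```bash
ls; mkdir -p pics; python3 - <<'E'
from cell import read_state,cams
import cv2,numpy as np
s=read_state();print(s)
for n in("scene","top"):
    im=cams.camera(n);cv2.imwrite(f"pics/{n}0.png",im[:,:,::-1]);c=cams.get_calibration(n);print(n,c, "cam at",-np.array(c["R"]).T@np.array(c["t"]))
E
```

```text
pics
{'clock': 0.0, 'joints': array([-1.16759725e+00,  3.00500010e-01,  1.52156490e+00, -1.34674991e-05,
        1.32072788e+00, -6.66175603e-02]), 'qd': array([-0.00033308, -0.00048325,  0.00103406, -0.00025295, -0.00114269,
        0.00013814]), 'effort': array([-1.04443534e-03, -5.31805229e+01, -3.52738488e+01,  7.07819802e-02,
        2.43476004e-02, -5.79041625e-05]), 'eef_pos': array([ 248.88296629, -490.18039248,  212.8773215 ]), 'eef_rot': array([-3.14039431e+00, -6.68755253e-05,  4.69819935e-01]), 'wrist_force': array([ 1.16099654,  0.46846304, -0.59148152]), 'moment': array([ 0.00870866, -0.01208195,  0.01431137]), 'finger_gap': 93.77831714384843}
scene {'vertical_fov': 46.79737233666253, 'cx': 281.0596244017564, 'cy': 210.69824747013902, 'R': array([[-0.74796725, -0.66368369, -0.00830319],
       [-0.29533066,  0.34398686, -0.89132084],
       [ 0.5944113 , -0.66422662, -0.45329705]]), 't': array([406.97494784, 249.8279135 , 862.57850731])} cam at [-134.54063105  757.11272154  617.06030604]
top {'vertical_fov': 46.445770276588384, 'cx': 273.5843575310536, 'cy': 206.55876118985628, 'R': array([[-0.02272589, -0.99938323, -0.02677131],
       [-0.98493526,  0.02697289, -0.1708069 ],
       [ 0.17142365,  0.02248627, -0.98494076]]), 't': array([  20.56407699,  531.6663093 , 1338.79294604])} cam at [ 294.62345606  -23.89363952 1409.99454297]
```

View pics/scene0.png

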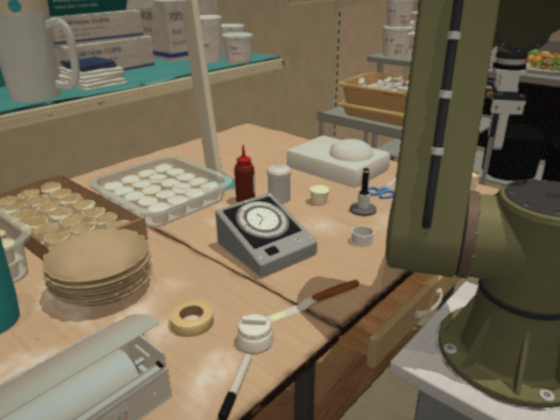

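View pics/top0.png

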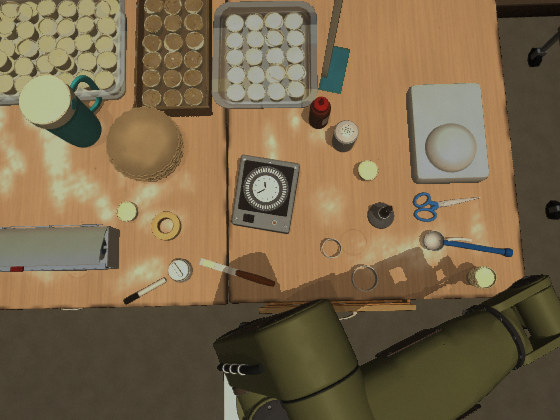

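The scene view shows the time switch near (265,230) and the pen in its stand at (365,195). In the top view the clock is at (266,190) and the stand at (381,215). I'll enlarge both.

```bash
python3 - <<'E'
import cv2,numpy as np
a=cv2.imread("pics/scene0.png");b=cv2.imread("pics/top0.png")
f=lambda i,x,y,w,h,s:cv2.resize(i[y:y+h,x:x+w],None,fx=s,fy=s,interpolation=cv2.INTER_CUBIC)
# 400x300 each tiles
t1=f(a,210,185,110,90,4)[:300,:400]
A=f(a,212,190,100,75,4); B=f(a,340,160,50,75,4)
C=f(b,226,150,80,90,4)[:, :]; D=f(b,350,190,60,60,4)
can=np.zeros((600,800,3),np.uint8)
A=f(a,212,190,108,82,4); can[:328,:432]=A
can[:300,440:640]=B
C=f(b,228,150,76,65,4); can[335:595,:304]=C
can[335:575,320:560]=D
cv2.imwrite("pics/crop1.png",can)
E
```

```text
(no output)
```

View pics/crop1.png

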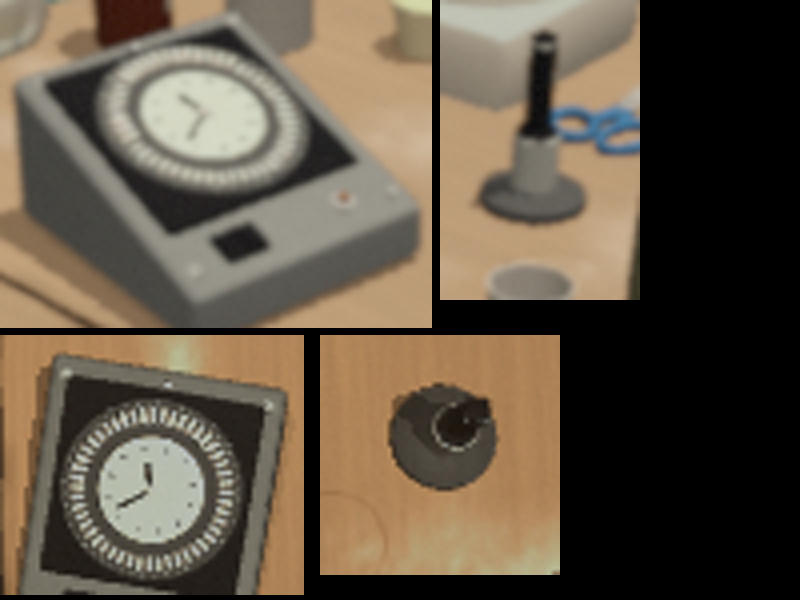

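```bash
cat > h.py <<'E'
import numpy as np,cv2
from cell import cams
def cal(n):
    c=cams.get_calibration(n);f=210/np.tan(np.radians(c["vertical_fov"]/2));return np.array(c["R"]),np.array(c["t"]),f,c["cx"],c["cy"]
def ray(n,p):
    R,t,f,cx,cy=cal(n);d=R.T@np.array([(p[0]-cx)/f,(p[1]-cy)/f,1]);return -R.T@t,d/np.linalg.norm(d)
def onz(n,p,z):
    o,d=ray(n,p);return o+d*(z-o[2])/d[2]
def onpl(n,p,c,nn):
    o,d=ray(n,p);return o+d*(np.dot(c-o,nn)/np.dot(d,nn))
def tri(p,q):
    o,d=ray("scene",p);e,g=ray("top",q)
    s=np.linalg.lstsq(np.c_[d,-g],e-o,rcond=None)[0];a=o+d*s[0];b=e+g*s[1];return (a+b)/2,np.linalg.norm(a-b)
def proj(n,X):
    R,t,f,cx,cy=cal(n);c=R@X+t;return np.array([f*c[0]/c[2]+cx,f*c[1]/c[2]+cy])
E
python3 - <<'E'
import cv2,numpy as np
from h import *
P={}
for n,roi in (("scene",(212,190,108,85)),("top",(228,150,76,90))):
    im=cv2.imread(f"pics/{n}0.png");x,y,w,h=roi;S=4
    r=cv2.resize(im[y:y+h,x:x+w],None,fx=S,fy=S,interpolation=cv2.INTER_CUBIC);g=cv2.cvtColor(r,cv2.COLOR_BGR2GRAY)
    up=lambda c:(np.array(c)+.5)/S-.5+[x,y]
    # white face: component near guess
    gu={"scene":(200,115),"top":(150,155)}[n]
    m=(g>150).astype(np.uint8);m=cv2.morphologyEx(m,cv2.MORPH_OPEN,np.ones((3,3)))
    lab=cv2.connectedComponentsWithStats(m)
    for i in range(1,lab[0]):
        if lab[2][i][4]>3000 : print(n,"white",lab[2][i],up(lab[3][i]))
    k=lab[1][gu[1]-30:gu[1]+30,gu[0]-30:gu[0]+30];i=np.bincount(k[k>0]).argmax()
    c=max(cv2.findContours((lab[1]==i).astype(np.uint8),0,1)[0],key=cv2.contourArea);c=cv2.convexHull(c)
    e=cv2.fitEllipse(c);P[n]=up(e[0]);print("ellipse",up(e[0]),np.array(e[1])/S)
    # dark panel
    m=(g<75).astype(np.uint8);lab=cv2.connectedComponentsWithStats(m)
    for i in range(1,lab[0]):
        if lab[2][i][4]>2500:
            c=max(cv2.findContours((lab[1]==i).astype(np.uint8),0,1)[0],key=cv2.contourArea);hh=cv2.convexHull(c)
            q=cv2.approxPolyDP(hh,12,True)[:,0];print("dark",lab[2][i],[up(v).round(1).tolist() for v in q])
C,err=tri(P["scene"],P["top"]);print("face centre",C,err)
# foot
for n,roi in (("scene",(355,195,25,25)),("top",(362,195,36,36))):
    im=cv2.imread(f"pics/{n}0.png");x,y,w,h=roi
    r=cv2.resize(im[y:y+h,x:x+w],None,fx=4,fy=4,interpolation=cv2.INTER_CUBIC);hsv=cv2.cvtColor(r,cv2.COLOR_BGR2HSV)
    m=((hsv[...,1]<70)).astype(np.uint8)
    if n=="top":
        c=max(cv2.findContours(m,0,1)[0],key=cv2.contourArea);e=cv2.fitEllipse(cv2.convexHull(c));u=(np.array(e[0])+.5)/4-.5+[x,y];print("foot top",u,np.array(e[1])/4,onz("top",u,8),onz("top",u,3))
    # pen top
p=(440,160)
print("pen top/mouth tri", tri(np.array([543-440,38])/4+[340,160],np.array([483-320,408-335])/4+[350,190]))
E
```

```text
scene white [   0    0   91  211 4905] [219.58707951 210.82765036]
scene white [  242     0   190   340 25756] [304.61663302 230.00084446]
scene white [ 109   48  189  136 6225] [261.59459839 218.45524096]
scene white [ 140   71  127   88 8776] [262.31329763 218.37505697]
scene white [ 263  183  124   72 3636] [290.92842409 243.96362761]
ellipse [262.32250977 218.41783333] [21.75259209 32.20271683]
dark [  96    0   74   48 2784] [[252.6, 189.6], [253.6, 196.4], [236.4, 200.9], [235.6, 189.6]]
dark [  47   62  307  172 9839] [[223.4, 210.4], [240.6, 205.1], [288.4, 217.4], [299.9, 230.1], [254.1, 247.9]]
dark [   21   104   170   231 10802] [[216.9, 215.6], [258.9, 266.6], [259.1, 273.1], [219.1, 242.6]]
top white [  99  102  105  105 8057] [265.5410978  188.28002048]
ellipse [265.39995956 188.26264572] [26.18245316 26.43611717]
dark [   40    40   226   227 16421] [[244.6, 160.6], [293.1, 167.6], [285.9, 215.9], [237.6, 207.9]]
dark [  84   90  136  132 3446] [[262.6, 172.1], [276.4, 176.1], [282.4, 189.9], [277.9, 200.1], [267.9, 204.9], [255.9, 201.6], [248.6, 190.9], [250.1, 180.1]]
face centre [578.30198916  27.90450982  78.94245215] 0.5571671382317717
foot top [380.58152199 215.18344116] [24.7840519  25.57796097] [ 504.96261174 -299.72208914    8.        ] [ 505.7127543 -300.7057893    3.       ]
pen top/mouth tri (array([ 506.7128506 , -305.45689548,  119.4471501 ]), np.float64(1.309775805998108))
```

```bash
python3 - <<'E'
from h import *
C=np.array([578.3,27.9,78.9])
def frame(yaw):
    a=np.radians(18);c,s=np.cos(yaw),np.sin(yaw);z=np.array([-np.sin(a)*c,-np.sin(a)*s,np.cos(a)]);x=np.array([np.cos(a)*c,np.cos(a)*s,np.sin(a)]);return x,np.cross(z,x),z
yaw=-.13
cor=[[244.6,160.6],[293.1,167.6],[285.9,215.9],[237.6,207.9]]
for k in range(3):
    x,y,z=frame(yaw);p=[onpl("top",c,C-9*z,z) for c in cor]
    loc=np.array([[(q-C)@x,(q-C)@y,(q-C)@z] for q in p])
    ux=p[0]+p[1]-p[2]-p[3];uy=p[0]+p[3]-p[1]-p[2]
    a1=np.arctan2(ux@y,ux@x);a2=np.arctan2(-uy@x,uy@y);print(yaw,np.degrees([a1,a2]),loc.round(1).tolist());yaw+=(a1+a2)/2
sc=[[223.4,210.4],[299.9,230.1],[254.1,247.9]]
x,y,z=frame(yaw);print(yaw,[[round(float(v),1) for v in ((q-C)@x,(q-C)@y)] for q in (onpl("scene",c,C-9*z,z) for c in sc)])
print("mouth",onz("top",[384.5,213],52))
for n,roi in (("scene",(355,160,22,42)),("top",(375,200,30,20))):
    im=cv2.imread(f"pics/{n}0.png");x0,y0,w,h=roi
    g=cv2.cvtColor(cv2.resize(im[y0:y0+h,x0:x0+w],None,fx=4,fy=4,interpolation=cv2.INTER_CUBIC),cv2.COLOR_BGR2GRAY)
    m=(g<60).astype(np.uint8);l=cv2.connectedComponentsWithStats(m);i=1+l[2][1:,4].argmax()
    st=l[2][i];print(n,st[:4]/4+np.array([x0,y0,0,0]))
    if n=="scene":
        for r in range(0,168,12): xs=np.where(l[1][r]==i)[0]; print(r/4+y0,(xs.min()/4+x0,xs.max()/4+x0,onz("scene",[(xs.min()+xs.max())/8+x0,r/4+y0],127)) if len(xs) else None)
E
```

```text
-0.13 [-3.18113348 -3.12115088] [[70.5, 65.6, -9.0], [64.2, -70.6, -9.0], [-72.8, -63.9, -9.0], [-64.1, 74.0, -9.0]]
-0.18499780621615694 [-0.18676056 -0.01237934] [[66.9, 69.5, -9.0], [67.9, -67.0, -9.0], [-69.2, -67.5, -9.0], [-68.1, 70.9, -9.0]]
-0.18673562961274387 [-0.09209115  0.0858591 ] [[66.7, 69.6, -9.0], [68.0, -66.9, -9.0], [-69.1, -67.6, -9.0], [-68.3, 70.8, -9.0]]
-0.1867900145390272 [[71.2, 63.2], [-65.9, -66.9], [-65.0, 65.8]]
mouth [ 504.23249639 -302.3168949    52.        ]
scene [360.25 172.5    8.25  22.25]
160.0 None
163.0 None
166.0 None
169.0 None
172.0 None
175.0 (np.float64(363.25), np.float64(368.25), array([ 476.94036472, -256.98274713,  127.        ]))
178.0 (np.float64(362.75), np.float64(367.75), array([ 467.10740173, -239.35873765,  127.        ]))
181.0 (np.float64(362.5), np.float64(367.5), array([ 457.06662222, -222.62746739,  127.        ]))
184.0 (np.float64(362.25), np.float64(367.25), array([ 447.29836047, -206.35030213,  127.        ]))
187.0 (np.float64(362.25), np.float64(367.25), array([ 437.32652656, -190.9065925 ,  127.        ]))
190.0 (np.float64(361.75), np.float64(367.25), array([ 428.07728089, -175.47878708,  127.        ]))
193.0 (np.float64(360.25), np.float64(368.25), array([ 419.0692472 , -160.45332491,  127.        ]))
196.0 None
199.0 None
top [375.   204.75  17.5   15.25]
```

Clock middle is about (578, 28, 79) with yaw −0.187. The stand axis is about (505, −302), and the handle is roughly square to the current tool yaw. The foot and mouth agree to 2 mm, and the face height fits the case. Now approaching above the pen.

```bash
cat > g.py <<'E'
import sys
from h import *
from cell import read_state
def to(X,s=None):
    s=s or read_state();p=s["eef_pos"];from_=np.array(X)-p
    from scipy.spatial.transform import Rotation as Ro
    R=Ro.from_euler("xyz",s["eef_rot"]).as_matrix();return R.T@from_,R,s
if __name__=="__main__":
    X=[float(v) for v in sys.argv[1:4]];d,R,s=to(X);print("t",s["clock"],"pos",s["eef_pos"].round(1),"rot",s["eef_rot"].round(3),"F",s["wrist_force"].round(1),"gap",round(s["finger_gap"],1),"shift mm",d.round(1))
E
python3 -m handwheel '[[0.06,-0.01,0.01,0],[0.12,-0.02,0.02,0],[0.18,-0.03,0.03,0],[0.24,-0.04,0.04,0],[0.3,-0.05,0.05,0]]' 0 45
python3 g.py 505 -302 77
```

```text
clock: 0.72
eef_pos: [495.1, -308.3, 162.5]
eef_rot: [-3.14, 0.0, 0.47]
wrist_force: [0.3, -0.6, 0.6]
finger_gap: 93.7
t 0.725 pos [ 495.1 -308.3  162.5] rot [-3.14  0.    0.47] F [ 0.3 -0.6  0.6] gap 93.7 shift mm [11.7 -1.  85.5]
```

```bash
python3 -m handwheel '[[0.0115,-0.001,0.0,0],[0.0115,-0.001,0.03,0],[0.0115,-0.001,0.06,0],[0.0115,-0.001,0.083,0],[0.0115,-0.001,0.085,0]]' 0 45
python3 - <<'E'
from h import *
a=cams.camera("scene")[:,:,::-1];b=cams.camera("top")[:,:,::-1]
f=lambda i,x,y,w,h,s:cv2.resize(i[y:y+h,x:x+w],None,fx=s,fy=s,interpolation=cv2.INTER_CUBIC)
can=np.hstack([f(a,325,130,80,95,5),f(b,340,165,80,95,5)]);cv2.imwrite("pics/grasp.png",can)
E
python3 g.py 505 -302 77
```

```text
clock: 1.35
eef_pos: [503.7, -302.2, 76.2]
eef_rot: [-3.138, 0.002, 0.469]
wrist_force: [0.3, 0.3, 0.1]
finger_gap: 93.9
t 1.45 pos [ 504.7 -302.6   78.1] rot [-3.141 -0.     0.469] F [-0.1 -0.7  0.8] gap 93.6 shift mm [ 0.6 -0.4  1.1]
```

View pics/grasp.png

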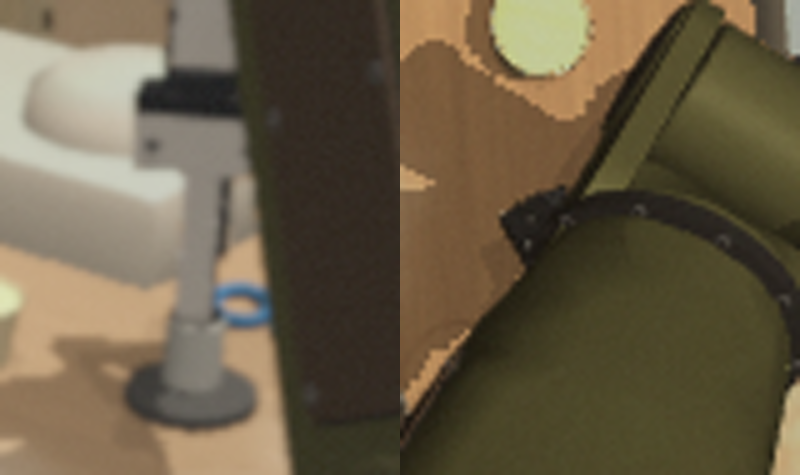

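The near finger is in line with the pen, which is behind it, so nothing blocks the grasp. Closing.

```bash
python3 -m handwheel '[[0,0,0,0],[0,0,0,0],[0,0,0,0],[0,0,0,0],[0,0,0,0]]' 1 45; python3 -m handwheel '[[0,0,0,0],[0,0,0,0],[0,0,0,0]]'; python3 g.py 505 -302 77
```

```text
clock: 2.08
eef_pos: [504.7, -302.6, 78.2]
eef_rot: [-3.141, -0.0, 0.469]
wrist_force: [-0.0, -0.5, 0.4]
finger_gap: 47.3
clock: 2.45
eef_pos: [504.6, -302.5, 78.1]
eef_rot: [-3.14, 0.0, 0.469]
wrist_force: [-1.6, 0.1, 1.0]
finger_gap: 19.3
t 2.45 pos [ 504.6 -302.5   78.1] rot [-3.14   0.     0.469] F [-1.6  0.1  1. ] gap 19.3 shift mm [ 0.6 -0.2  1.1]
```

```bash
python3 -m handwheel '[[0,0,0,0],[0,0,0,0],[0,0,0,0],[0,0,0,0]]'; python3 g.py 505 -302 77
```

```text
clock: 2.95
eef_pos: [504.5, -302.5, 78.0]
eef_rot: [-3.14, 0.0, 0.469]
wrist_force: [-1.4, 0.4, 0.8]
finger_gap: 19.7
t 2.95 pos [ 504.5 -302.5   78. ] rot [-3.14   0.     0.469] F [-1.4  0.4  0.8] gap 19.7 shift mm [ 0.6 -0.2  1. ]
```

Gap is 19.7 mm against a 16 mm handle, so the square sits about 14° off the jaws. I'll ease open, turn and close again.

```bash
python3 -m handwheel '[[0,0,0,0],[0,0,0,0],[0,0,0,0],[0,0,0,-7],[0,0,0,-14]]' 0.65; python3 -m handwheel '[[0,0,0,0],[0,0,0,0],[0,0,0,0],[0,0,0,0],[0,0,0,0]]' 1 45; python3 g.py 505 -302 77
```

```text
clock: 3.58
eef_pos: [504.5, -302.5, 78.1]
eef_rot: [-3.14, -0.0, 0.718]
wrist_force: [0.3, 0.1, 0.5]
finger_gap: 33.3
clock: 4.2
eef_pos: [504.5, -302.5, 78.1]
eef_rot: [-3.14, -0.0, 0.717]
wrist_force: [0.5, -0.5, -0.6]
finger_gap: 20.5
t 4.2 pos [ 504.5 -302.5   78.1] rot [-3.14  -0.     0.717] F [ 0.5 -0.5 -0.6] gap 20.5 shift mm [ 0.7 -0.1  1.1]
```

```bash
python3 -m handwheel '[[0,0,0,0],[0,0,0,0],[0,0,0,0]]'; python3 g.py 505 -302 77
```

```text
clock: 4.58
eef_pos: [504.6, -302.5, 78.1]
eef_rot: [-3.14, -0.0, 0.717]
wrist_force: [0.3, -0.6, -0.3]
finger_gap: 20.9
t 4.575 pos [ 504.6 -302.5   78.1] rot [-3.14  -0.     0.717] F [ 0.3 -0.6 -0.3] gap 20.9 shift mm [ 0.7 -0.1  1.1]
```

```bash
python3 -m handwheel '[[0,0,0,0],[0,0,0,0],[0,0,0,0],[0,0,0,10],[0,0,0,20]]' 0.65; python3 -m handwheel '[[0,0,0,2],[0,0,0,2],[0,0,0,2],[0,0,0,2],[0,0,0,2]]' 1 45; python3 -m handwheel '[[0,0,0,0],[0,0,0,0],[0,0,0,0]]'; python3 g.py 505 -302 77
```

```text
clock: 5.2
eef_pos: [504.6, -302.5, 78.1]
eef_rot: [-3.14, 0.0, 0.362]
wrist_force: [-0.2, -0.1, 0.1]
finger_gap: 33.1
clock: 5.82
eef_pos: [504.5, -302.4, 78.0]
eef_rot: [-3.14, 0.001, 0.328]
wrist_force: [-1.2, 1.6, -0.4]
finger_gap: 18.5
clock: 6.2
eef_pos: [504.5, -302.4, 78.0]
eef_rot: [-3.14, 0.001, 0.328]
wrist_force: [-1.2, 1.4, 0.6]
finger_gap: 18.2
t 6.2 pos [ 504.5 -302.4   78. ] rot [-3.14e+00  1.00e-03  3.28e-01] F [-1.2  1.4  0.6] gap 18.2 shift mm [ 0.6 -0.2  1. ]
```

```bash
python3 -m handwheel '[[0,0,0,0],[0,0,0,0],[0,0,0,0],[0,0,0,9],[0,0,0,9]]' 0.65; python3 -m handwheel '[[0,0,0,0],[0,0,0,0],[0,0,0,0],[0,0,0,0],[0,0,0,0]]' 1 45; python3 -m handwheel '[[0,0,0,0],[0,0,0,0],[0,0,0,0]]'; python3 g.py 505 -302 77
```

```text
clock: 6.82
eef_pos: [504.5, -302.5, 78.0]
eef_rot: [-3.14, 0.001, 0.171]
wrist_force: [0.3, -0.0, 0.2]
finger_gap: 32.9
clock: 7.45
eef_pos: [504.3, -302.3, 77.9]
eef_rot: [-3.14, 0.001, 0.172]
wrist_force: [-1.7, 3.0, 1.1]
finger_gap: 15.7
clock: 7.82
eef_pos: [504.4, -302.2, 78.0]
eef_rot: [-3.14, 0.001, 0.172]
wrist_force: [-1.2, 3.1, 1.6]
finger_gap: 16.0
t 7.825 pos [ 504.4 -302.2   78. ] rot [-3.14e+00  1.00e-03  1.72e-01] F [-1.2  3.1  1.6] gap 16.0 shift mm [ 0.7 -0.1  1. ]
```

Gap is 16.0 mm, so the jaws are seated. There is a 3 N side load, so the pen leans on the bore toward −y. I'll ease it 2 mm toward +y, then lift out.

```bash
cat > ring.py <<'E'
import sys
from g import *
C=np.array([578.0,28.0,78.9]);yaw=-0.187
def tcp(phi,dz=0,r=52):
    a=np.radians(18);c,s=np.cos(yaw),np.sin(yaw);z=np.array([-np.sin(a)*c,-np.sin(a)*s,np.cos(a)]);x=np.array([np.cos(a)*c,np.cos(a)*s,np.sin(a)]);y=np.cross(z,x);p=np.radians(phi)
    return C+r*(np.cos(p)*x+np.sin(p)*y)+7*z+[0,0,54+dz]
def where():
    s=read_state();q=s["eef_pos"];best=min(np.arange(-180,180,.5),key=lambda f:np.hypot(*(tcp(f)-q)[:2]))
    t=tcp(best);c=tcp(0,r=0);print("t",round(s["clock"],2),"F",s["wrist_force"].round(1),"phi",best,"r",np.hypot(*((q-c)[:2])).round(1),"dz over nominal %.2f"%(q[2]-t[2]),"gap",round(s["finger_gap"],1),"pos",q.round(2),"rot",s["eef_rot"].round(4))
if __name__=="__main__":
    where()
    for a in sys.argv[1:]:
        f,dz=map(float,a.split(","));print(f,dz,(to(tcp(f,dz))[0]/1000).round(4).tolist())
E
python3 -m handwheel '[[0,-0.002,0,0],[0,-0.002,0,0],[0,-0.002,-0.02,0],[0,-0.002,-0.05,0],[0,-0.002,-0.1,0]]'; python3 ring.py 150,40 150,5
```

```text
clock: 8.45
eef_pos: [503.6, -300.2, 177.8]
eef_rot: [-3.138, 0.003, 0.172]
wrist_force: [0.6, -0.4, -0.1]
finger_gap: 15.8
t 8.45 F [ 0.6 -0.4 -0.1] phi -91.5 r 336.4 dz over nominal 38.66 gap 15.8 pos [ 503.64 -300.18  177.8 ] rot [-3.1379e+00  3.1000e-03  1.7180e-01]
150.0 40.0 [0.0964, -0.3507, 0.0131]
150.0 5.0 [0.0965, -0.3506, 0.0481]
```

```bash
python3 -m handwheel '[[0.016,-0.058,0,0],[0.032,-0.116,0,0],[0.048,-0.174,0,0],[0.064,-0.232,0,0],[0.08,-0.29,0,0]]' - 50; python3 ring.py 150,20 150,5
```

```text
clock: 9.07
eef_pos: [533.0, 1.1, 178.9]
eef_rot: [-3.138, 0.002, 0.172]
wrist_force: [0.1, 0.4, -0.7]
finger_gap: 15.9
t 9.07 F [ 0.1  0.4 -0.7] phi -138.0 r 50.9 dz over nominal 51.26 gap 15.9 pos [532.97   1.09 178.87] rot [-3.1382e+00  2.3000e-03  1.7160e-01]
150.0 20.0 [0.016, -0.0588, 0.0334]
150.0 5.0 [0.0161, -0.0588, 0.0484]
```

```bash
python3 -m handwheel '[[0.009,-0.0325,0,0],[0.0165,-0.06,0.01,0],[0.0165,-0.06,0.015,0],[0.0165,-0.06,0.02,0]]' ; python3 ring.py 150,4
```

```text
clock: 9.57
eef_pos: [539.0, 62.4, 158.9]
eef_rot: [-3.138, 0.002, 0.171]
wrist_force: [-0.0, -0.7, -0.5]
finger_gap: 16.1
t 9.57 F [-0.  -0.7 -0.5] phi 149.5 r 50.2 dz over nominal 33.15 gap 16.1 pos [538.96  62.43 158.86] rot [-3.1385e+00  2.2000e-03  1.7150e-01]
150.0 4.0 [-0.0004, 0.0005, 0.0292]
```

```bash
python3 -m handwheel '[[0,0,0.012,0],[0,0,0.022,0],[0,0,0.026,0],[0,0,0.026,0]]'|grep -E "clock|force"; python3 -m handwheel '[[0,0,0.001,0],[0,0,0.002,0]]'|grep force; python3 -m handwheel '[[0,0,0.001,0],[0,0,0.001,0]]'|grep force;python3 ring.py
```

```text
clock: 10.07
wrist_force: [-0.1, -0.8, 0.1]
wrist_force: [-0.2, -0.6, -0.7]
wrist_force: [-0.8, -0.2, -0.5]
t 10.57 F [-0.8 -0.2 -0.5] phi 149.5 r 50.2 dz over nominal 4.11 gap 16.3 pos [538.97  62.39 129.82] rot [-3.1385e+00  2.1000e-03  1.7130e-01]
```

```bash
cat > ok.py <<'E'
from cell import read_state
import sys
s=read_state();f=s["wrist_force"];print("F",f.round(1),"z %.2f"%s["eef_pos"][2]);sys.exit(abs(f[2])>2.5)
E
python3 -m handwheel '[[0,0,0.001,0],[0,0,0.001,0]]'>/dev/null; python3 ok.py && python3 -m handwheel '[[0,0,0.001,0],[0,0,0.001,0]]' >/dev/null; python3 ok.py && python3 -m handwheel '[[0,0,0.001,0],[0,0,0.001,0]]' >/dev/null; python3 ok.py &&  python3 -m handwheel '[[0,0,0.001,0],[0,0,0.001,0]]' >/dev/null; python3 ok.py && python3 -m handwheel '[[0,0,0.001,0],[0,0,0.001,0]]' >/dev/null;python3 ring.py
```

```text
F [ 0.7 -0.4  3.1] z 129.15
F [ 0.7 -0.4  3.1] z 129.15
F [ 0.7 -0.4  3.1] z 129.15
F [ 0.7 -0.4  3.1] z 129.15
t 10.82 F [ 0.7 -0.4  3.1] phi 149.0 r 50.1 dz over nominal 3.36 gap 15.9 pos [539.13  62.41 129.15] rot [-3.1386e+00  1.5000e-03  1.7130e-01]True
True
True
True
```

```bash
python3 -m handwheel '[[0,0,0.0007,0],[0,0,0.0007,0]]'>/dev/null; python3 ok.py; python3 -m handwheel '[[0,0,0.0007,0],[0,0,0.0007,0]]'>/dev/null; python3 ok.py;  python3 ring.py; python3 -m handwheel '[[0,0,-0.006,0],[0,0,-0.006,0]]'>/dev/null; python3 ring.py -85,20 -85,8
```

```text
F [-2.5  0.6  6.7] z 128.92
F [-2.5 -1.1  7.6] z 128.82
t 11.32 F [-2.5 -1.1  7.6] phi 149.0 r 49.9 dz over nominal 3.04 gap 16.0 pos [539.31  62.41 128.82] rot [-3.1387e+00  6.0000e-04  1.7140e-01]
t 11.57 F [-0.5 -0.3  0.5] phi 149.0 r 49.8 dz over nominal 9.38 gap 15.9 pos [539.51  62.4  135.16] rot [-3.1388e+00 -1.0000e-04  1.7140e-01]
-85.0 20.0 [0.0159, 0.0897, -0.026]
-85.0 8.0 [0.0159, 0.0897, -0.014]True
True
```

```bash
python3 -m handwheel '[[0,0,-0.02,0],[0.008,0.045,-0.026,0],[0.016,0.09,-0.026,0],[0.016,0.09,-0.02,0],[0.016,0.09,-0.016,0]]'>/dev/null; python3 -m handwheel '[[0,0,0,0],[0,0,0.004,0],[0,0,0.004,0]]' >/dev/null; python3 ring.py -85,5
```

```text
t 12.57 F [ 0.3 -0.6 -0.4] phi -85.5 r 51.5 dz over nominal 5.07 gap 16.0 pos [570.06 -22.77 145.89] rot [-3.1382e+00  1.3000e-03  1.7180e-01]
-85.0 5.0 [0.0003, 0.0006, -0.0001]
```

```bash
sed -i 's/sys.exit(\(.*\))$/sys.exit(int(\1))/' ok.py
python3 -m handwheel '[[0,0,0.0007,0],[0,0,0.0007,0]]'>/dev/null; python3 ok.py && python3 -m handwheel '[[0,0,0.0008,0],[0,0,0.0008,0]]' >/dev/null; python3 ok.py && python3 -m handwheel '[[0,0,0.0008,0],[0,0,0.0008,0]]' >/dev/null; python3 ok.py &&  python3 -m handwheel '[[0,0,0.0008,0],[0,0,0.0008,0]]' >/dev/null; python3 ok.py && python3 -m handwheel '[[0,0,0.0008,0],[0,0,0.0008,0]]' >/dev/null;python3 ring.py
```

```text
F [ 0.3 -0.9 -0.2] z 145.25
F [ 0.8  0.8 -1.1] z 144.39
F [ 0.1 -0.  -0.5] z 143.51
F [-0.3  0.1  2.3] z 142.97
t 13.82 F [-1.9  0.3  5.7] phi -85.5 r 51.5 dz over nominal 1.86 gap 15.9 pos [570.24 -22.74 142.68] rot [-3.1385e+00  4.0000e-04  1.7180e-01]
```

Contact at −85° lies 1.2 mm lower relative to nominal than at 150°, which is a skew of about 0.9°. The stiffness is about 10 N/mm. Next I'll rectify the ring from the first pictures to look for the standing row.

```bash
python3 -m handwheel '[[0,0,-0.004,0],[0,0,-0.004,0]]'>/dev/null; python3 - <<'E'
from ring import *
a=np.radians(18);c,s=np.cos(yaw),np.sin(yaw);z=np.array([-np.sin(a)*c,-np.sin(a)*s,np.cos(a)]);x=np.array([np.cos(a)*c,np.cos(a)*s,np.sin(a)]);y=np.cross(z,x)
C=np.array([578.3,27.9,78.9])
out=[]
for n in("scene","top"):
    im=cv2.imread(f"pics/{n}0.png")
    R,t,f,cx,cy=cal(n)
    for h in (-1,2.2):
        ph=np.radians(np.arange(-180,180,.46));r=np.arange(66,38,-.2)
        P=C+h*z+r[:,None,None]*(np.cos(ph)[None,:,None]*x+np.sin(ph)[None,:,None]*y)
        q=P@R.T+t;u=(f*q[...,0]/q[...,2]+cx).astype(np.float32);v=(f*q[...,1]/q[...,2]+cy).astype(np.float32)
        o=cv2.remap(im,u,v,cv2.INTER_CUBIC)
        for d in range(-180,180,30):
            k=int((d+180)/.46);cv2.line(o,(k,0),(k,8),(0,0,255),1);cv2.putText(o,str(d),(k+2,10),0,.35,(0,255,255),1)
        cv2.line(o,(0,70),(5,70),(0,255,0),1);out.append(o)
cv2.imwrite("pics/unw.png",np.vstack(out)[:, :800]);print(np.vstack(out).shape)
E
```

```text
(560, 783, 3)
```

View pics/unw.png

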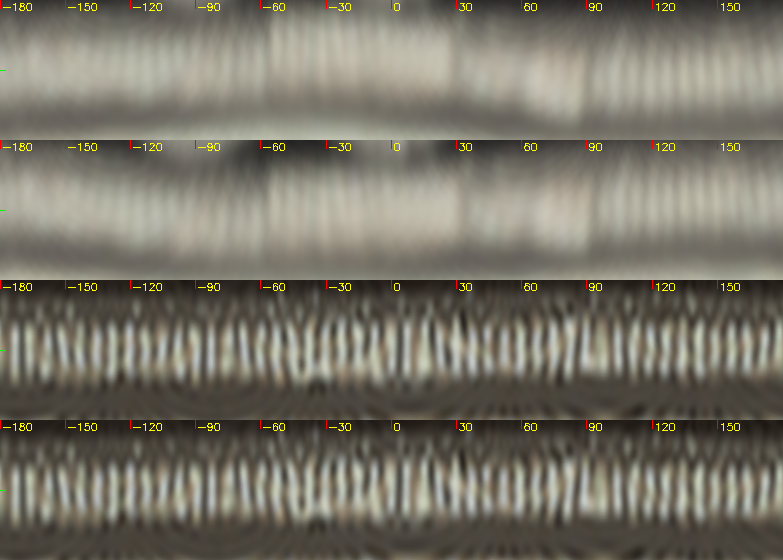

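The scene strips show the long row clearly, from −59° to +32° (12 × 7.5°), so the tappet centres run from about −55° to +28°. The short row covers about 69° to 92°. I'll set down at about −77°, slide to about +42° and lift.

```bash
cat > nxt.py <<'E'
import sys
from ring import *
where()
d=float(sys.argv[1])
for f in map(float,sys.argv[2:]):
    crown=1.86+(52*np.sin(np.radians(f))+51.8)*.0152
    v=to(tcp(f,crown-d))[0]/1000;print(f,v.round(4).tolist())
E
python3 nxt.py -1 -77; python3 nxt.py 0.7 -77
```

```text
t 14.07 F [-0.   0.9 -1.3] phi -85.5 r 51.4 dz over nominal 6.05 gap 16.0 pos [570.3  -22.74 146.87] rot [-3.1385e+00  1.0000e-04  1.7190e-01]
-77.0 [0.0069, 0.0019, 0.0008]
t 14.07 F [-0.   0.9 -1.3] phi -85.5 r 51.4 dz over nominal 6.05 gap 16.0 pos [570.3  -22.74 146.87] rot [-3.1385e+00  1.0000e-04  1.7190e-01]
-77.0 [0.0069, 0.0019, 0.0025]
```

```bash
python3 -m handwheel '[[0.007,0.002,-0.001,0],[0.007,0.002,0.001,0],[0.007,0.002,0.002,0],[0.007,0.002,0.0025,0],[0.007,0.002,0.0025,0]]'>/dev/null; python3 nxt.py 0.7 -74.5 -72 -69.5 -67 -64.5
```

```text
t 14.7 F [-0.6 -0.3  6.6] phi -76.5 r 52.0 dz over nominal 1.70 gap 16.4 pos [577.85 -23.55 145.  ] rot [-3.1389e+00 -1.0000e-03  1.7180e-01]
-74.5 [0.0017, 0.0, -0.0]
-72.0 [0.0039, 0.0001, -0.0007]
-69.5 [0.0061, 0.0002, -0.0014]
-67.0 [0.0082, 0.0001, -0.002]
-64.5 [0.0104, -0.0001, -0.0027]
```

```bash
python3 -m handwheel '[[0.0017,0,0,0],[0.0039,0.0001,-0.0007,0],[0.0061,0.0002,-0.0014,0],[0.0082,0.0001,-0.002,0],[0.0104,-0.0001,-0.0027,0]]'>/dev/null; python3 nxt.py 0.7 -62 -59.5 -57 -54.5 -52
```

```text
t 15.32 F [-9.3 -2.7  7.5] phi -65.5 r 51.5 dz over nominal 1.49 gap 15.9 pos [587.35 -21.83 147.71] rot [-3.1388e+00  1.4000e-03  1.7190e-01]
-62.0 [0.0029, -0.0003, -0.0006]
-59.5 [0.005, -0.0007, -0.0013]
-57.0 [0.0072, -0.0012, -0.0019]
-54.5 [0.0093, -0.0017, -0.0025]
-52.0 [0.0114, -0.0024, -0.0031]
```

```bash
python3 -m handwheel '[[0.0025,-0.0003,-0.0009,0],[0.0046,-0.0006,-0.0016,0],[0.0068,-0.001,-0.0022,0]]'>/dev/null; python3 nxt.py 0.5 -57 -54.5 -52 -49.5 -47 -44.5
```

```text
t 15.7 F [-5.4 -1.6  3.6] phi -57.5 r 51.3 dz over nominal 1.57 gap 15.8 pos [593.75 -19.7  149.76] rot [-3.1387e+00  2.1000e-03  1.7180e-01]
-57.0 [0.0005, -0.0002, -0.0]
-54.5 [0.0026, -0.0007, -0.0006]
-52.0 [0.0047, -0.0014, -0.0012]
-49.5 [0.0068, -0.0022, -0.0018]
-47.0 [0.0088, -0.003, -0.0023]
-44.5 [0.0108, -0.0039, -0.0029]
```

```bash
python3 -m handwheel '[[0.0021,-0.0006,-0.0004,0],[0.0042,-0.0012,-0.001,0],[0.0063,-0.002,-0.0016,0],[0.0084,-0.0028,-0.0022,0]]'>/dev/null; python3 nxt.py 0.55 -47 -44.5 -42 -39.5 -37 -34.5 -32
```

```text
t 16.2 F [-6.3 -2.2  5.3] phi -48.0 r 50.9 dz over nominal 1.66 gap 15.6 pos [601.34 -15.63 151.97] rot [-3.139   0.0033  0.1719]
-47.0 [0.0007, -0.0003, -0.0001]
-44.5 [0.0027, -0.0012, -0.0006]
-42.0 [0.0046, -0.0023, -0.0011]
-39.5 [0.0065, -0.0034, -0.0016]
-37.0 [0.0084, -0.0046, -0.0021]
-34.5 [0.0102, -0.0058, -0.0025]
-32.0 [0.012, -0.0072, -0.0029]
```

```bash
python3 -m handwheel '[[0.0024,-0.001,-0.0005,0],[0.0046,-0.0023,-0.0011,0],[0.0065,-0.0034,-0.0016,0],[0.0084,-0.0046,-0.0021,0],[0.0102,-0.0058,-0.0025,0]]' - 60 >/dev/null; python3 nxt.py 0.6 -34.5 -32 -29.5 -27 -24.5 -22 -19.5
```

```text
t 16.82 F [-3.4 -2.1  4.9] phi -34.5 r 50.4 dz over nominal 1.65 gap 15.7 pos [610.49  -8.18 154.45] rot [-3.1392  0.0034  0.1718]
-34.5 [-0.0, -0.0001, 0.0]
-32.0 [0.0017, -0.0014, -0.0004]
-29.5 [0.0035, -0.0029, -0.0008]
-27.0 [0.0051, -0.0044, -0.0011]
-24.5 [0.0067, -0.006, -0.0015]
-22.0 [0.0082, -0.0076, -0.0018]
-19.5 [0.0097, -0.0093, -0.0021]
```

```bash
python3 -m handwheel '[[0.0018,-0.0014,-0.0003,0],[0.0035,-0.0029,-0.0007,0],[0.0051,-0.0044,-0.001,0],[0.0067,-0.006,-0.0014,0],[0.0082,-0.0076,-0.0017,0]]' >/dev/null; python3 nxt.py 0.7 -22 -19.5 -17 -14.5 -12 -9.5 -7
```

```text
t 17.45 F [-2.8 -0.3  5.2] phi -22.0 r 49.9 dz over nominal 1.97 gap 16.2 pos [617.43   0.7  156.42] rot [-3.1394e+00  3.1000e-03  1.7180e-01]
-22.0 [-0.0001, -0.0001, 0.0003]
-19.5 [0.0013, -0.0018, 0.0]
-17.0 [0.0027, -0.0036, -0.0002]
-14.5 [0.0041, -0.0054, -0.0004]
-12.0 [0.0053, -0.0073, -0.0006]
-9.5 [0.0064, -0.0092, -0.0008]
-7.0 [0.0075, -0.0112, -0.0009]
```

```bash
python3 -m handwheel '[[0.0014,-0.0018,0.0001,0],[0.0028,-0.0036,-0.0001,0],[0.0042,-0.0054,-0.0003,0],[0.0054,-0.0073,-0.0005,0],[0.0065,-0.0092,-0.0007,0]]' >/dev/null; python3 nxt.py 0.75 -9.5 -7 -4.5 -2 .5 3
```

```text
t 18.07 F [-4.2 -4.5  7.8] phi -9.5 r 49.8 dz over nominal 2.01 gap 15.8 pos [622.44  10.71 157.42] rot [-3.1401e+00  2.8000e-03  1.7180e-01]
-9.5 [-0.0002, -0.0002, 0.0002]
-7.0 [0.0009, -0.0022, 0.0001]
-4.5 [0.0019, -0.0043, 0.0]
-2.0 [0.0028, -0.0063, -0.0001]
0.5 [0.0036, -0.0084, -0.0001]
3.0 [0.0043, -0.0106, -0.0001]
```

```bash
python3 -m handwheel '[[0.001,-0.0022,0.0001,0],[0.002,-0.0043,0,0],[0.0029,-0.0063,-0.0001,0],[0.0037,-0.0084,-0.0002,0],[0.0044,-0.0106,-0.0002,0]]' >/dev/null; python3 nxt.py 0.7 3 5.5 8 10.5 13 15.5
```

```text
t 18.7 F [-0.9 -2.3  4. ] phi 3.0 r 49.9 dz over nominal 2.39 gap 15.9 pos [625.35  22.06 158.  ] rot [-3.1402e+00  1.7000e-03  1.7170e-01]
3.0 [-0.0005, 0.0001, 0.0004]
5.5 [0.0002, -0.0021, 0.0004]
8.0 [0.0007, -0.0043, 0.0005]
10.5 [0.0012, -0.0065, 0.0006]
13.0 [0.0016, -0.0087, 0.0007]
15.5 [0.0018, -0.011, 0.0008]
```

```bash
python3 -m handwheel '[[0.0003,-0.0021,0.0005,0],[0.0008,-0.0043,0.0006,0],[0.0013,-0.0065,0.0007,0],[0.0017,-0.0087,0.0008,0],[0.0019,-0.011,0.0009,0]]' >/dev/null; python3 nxt.py 0.8 15.5 18 20.5 23 25.5 28
```

```text
t 19.32 F [-1.7 -3.9  8.8] phi 15.0 r 50.1 dz over nominal 2.62 gap 15.9 pos [625.79  32.98 157.7 ] rot [-3.1411e+00  4.0000e-04  1.7160e-01]
15.5 [-0.0005, -0.0003, 0.0006]
18.0 [-0.0003, -0.0025, 0.0008]
20.5 [-0.0002, -0.0048, 0.001]
23.0 [-0.0002, -0.0071, 0.0012]
25.5 [-0.0003, -0.0093, 0.0015]
28.0 [-0.0005, -0.0115, 0.0017]
```

```bash
python3 -m handwheel '[[0,-0.0025,0.0007,0],[-0.0001,-0.0048,0.0009,0],[-0.0001,-0.0071,0.0011,0],[-0.0002,-0.0093,0.0014,0],[-0.0004,-0.0115,0.0016,0]]' >/dev/null; python3 nxt.py 0.7 28 30.5 33 35.5 38 40.5 43
```

```text
t 19.95 F [-1.6 -1.9  7.2] phi 28.0 r 50.6 dz over nominal 2.82 gap 15.6 pos [623.9   44.39 156.57] rot [-3.1413e+00 -1.1000e-03  1.7160e-01]
28.0 [-0.0006, 0.0, 0.0005]
30.5 [-0.0009, -0.0022, 0.0008]
33.0 [-0.0013, -0.0044, 0.0012]
35.5 [-0.0018, -0.0066, 0.0015]
38.0 [-0.0023, -0.0087, 0.0019]
40.5 [-0.003, -0.0109, 0.0023]
43.0 [-0.0037, -0.013, 0.0028]
```

```bash
python3 -m handwheel '[[-0.0006,-0.0022,0.0008,0],[-0.001,-0.0044,0.0012,0],[-0.0015,-0.0066,0.0015,0],[-0.002,-0.0087,0.0019,0],[-0.0027,-0.0109,0.0023,0]]' >/dev/null; python3 nxt.py 0.7 43; python3 -m handwheel '[[0,0,-0.005,0],[0,0,-0.03,0],[0.0,0,-0.05,0],[0,0,-0.05,0]]' >/dev/null; python3 g.py 504.4 -300.2 178; python3 - <<'E'
from h import *
cv2.imwrite("pics/scene1.png",cams.camera("scene")[:,:,::-1])
E
```

```text
t 20.57 F [-1.1 -0.6  8.5] phi 40.0 r 51.5 dz over nominal 3.52 gap 16.0 pos [620.25  54.57 155.39] rot [ 3.141  -0.004   0.1715]
43.0 [-0.0019, -0.0023, 0.0016]
t 21.075 pos [620.6  54.7 206.4] rot [ 3.141 -0.006  0.172] F [-0.2 -0.3 -1.1] gap 15.4 shift mm [-175.3  329.9   27.5]
```

View pics/scene1.png

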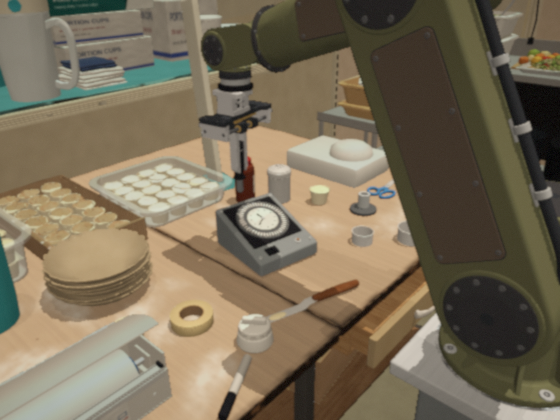

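The pen is lifted clear, with the dial at (265,220) unobstructed. I'll check the ring strip again, and the pen in the jaws.

```bash
python3 - <<'E'
from ring import *
a=np.radians(18);c,s=np.cos(yaw),np.sin(yaw);z=np.array([-np.sin(a)*c,-np.sin(a)*s,np.cos(a)]);x=np.array([np.cos(a)*c,np.cos(a)*s,np.sin(a)]);y=np.cross(z,x)
C=np.array([578.3,27.9,78.9]);out=[]
R,t,f,cx,cy=cal("scene")
for k0 in(0,1):
    im=cv2.imread(f"pics/scene{k0}.png")
    ph=np.radians(np.arange(-180,180,.46));r=np.arange(66,38,-.2)
    P=C-z+r[:,None,None]*(np.cos(ph)[None,:,None]*x+np.sin(ph)[None,:,None]*y)
    q=P@R.T+t;o=cv2.remap(im,(f*q[...,0]/q[...,2]+cx).astype(np.float32),(f*q[...,1]/q[...,2]+cy).astype(np.float32),cv2.INTER_CUBIC)
    for d in range(-180,180,30):
        k=int((d+180)/.46);cv2.putText(o,str(d),(k+2,10),0,.35,(0,255,255),1);cv2.line(o,(k,0),(k,8),(0,0,255),1)
    out.append(o)
v=np.vstack(out)
pen=cv2.resize(im[125:205,195:295],None,fx=3.9,fy=3.9,interpolation=cv2.INTER_CUBIC)
can=np.zeros((600,783,3),np.uint8);can[:280]=v;can[285:285+pen.shape[0],:pen.shape[1]]=pen
dial=cv2.resize(im[190:265,212:312],None,fx=3.9,fy=3.9,interpolation=cv2.INTER_CUBIC);can[285:285+dial.shape[0],392:392+dial.shape[1]]=dial
cv2.imwrite("pics/after.png",can)
E
```

```text
(no output)
```

View pics/after.png

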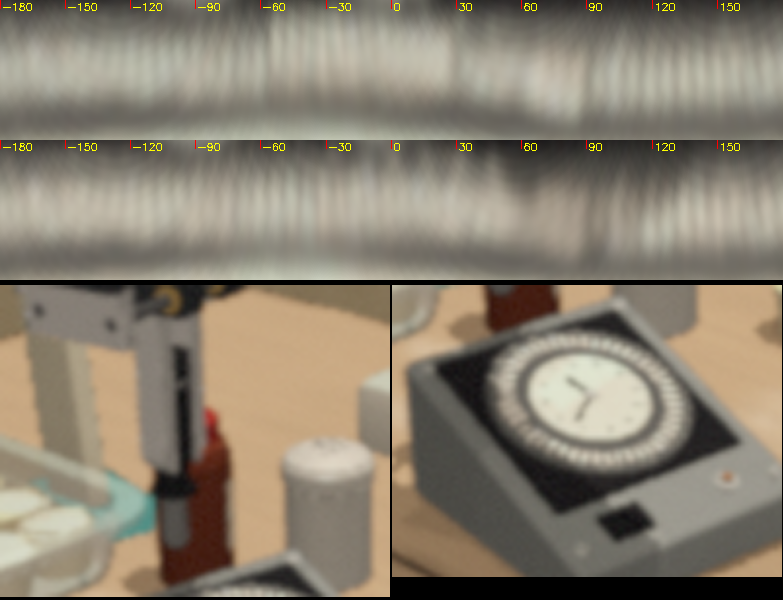

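The second strip shows the long row (−59° to +32°) now level with its neighbours, and the short row at 65–90° still standing. The pen hangs straight in the jaws. Returning to the stand.

```bash
python3 -m handwheel '[[-0.02,0.04,0,0],[-0.045,0.085,0,0],[-0.07,0.132,0,0],[-0.095,0.179,0,0],[-0.12,0.226,0,0]]' >/dev/null;  python3 -m handwheel '[[-0.024,0.047,0,0],[-0.045,0.085,0,0],[-0.055,0.103,0.01,0],[-0.055,0.103,0.025,0]]' >/dev/null; python3 g.py 504.2 -300.3 130
```

```text
t 22.25 pos [ 502.5 -301.   176.3] rot [-3.14e+00 -2.00e-03  1.70e-01] F [-0.2 -0.  -0.2] gap 16.0 shift mm [ 1.7 -0.4 46.3]
```

```bash
python3 -m handwheel '[[0.0017,-0.0004,0.02,0],[0.0017,-0.0004,0.04,0],[0.0017,-0.0004,0.056,0],[0.0017,-0.0004,0.056,0],[0.0017,-0.0004,0.056,0]]' >/dev/null; python3 g.py 504.2 -300.3 79; python3 - <<'E'
from h import *
a=cams.camera("scene")[:,:,::-1]
cv2.imwrite("pics/ins.png",cv2.resize(a[140:220,325:405],None,fx=6,fy=6,interpolation=cv2.INTER_CUBIC))
E
```

```text
t 22.875 pos [ 504.6 -300.1  120.9] rot [-3.141e+00 -3.000e-03  1.710e-01] F [ 0.2 -1.  -0.8] gap 15.9 shift mm [-0.6  0.2 41.9]
```

View pics/ins.png

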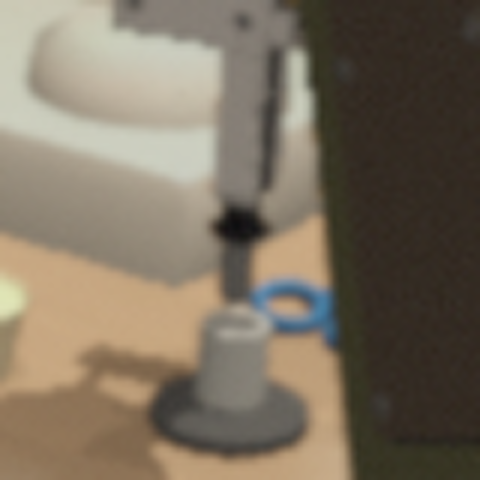

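The tip at (235,300) is over the tube mouth at (237,318). Inserting in steps with force checks.

```bash
python3 -m handwheel '[[0,0,0.004,0],[0,0,0.008,0],[0,0,0.012,0]]' >/dev/null; python3 ok.py && python3 -m handwheel '[[0,0,0.006,0],[0,0,0.012,0],[0,0,0.016,0]]' >/dev/null; python3 ok.py && python3 -m handwheel '[[0,0,0.005,0],[0,0,0.01,0],[0,0,0.0115,0]]' >/dev/null;  python3 ok.py;python3 g.py 504.2 -300.3 78
```

```text
F [-1.   0.4 -0.3] z 108.83
F [-0.8 -0.3 -0.2] z 92.23
F [ 0.  -0.2 -0.3] z 80.34
t 24.05 pos [ 504.5 -300.1   80.3] rot [-3.14e+00 -3.00e-03  1.70e-01] F [ 0.  -0.2 -0.3] gap 16.1 shift mm [-0.3  0.2  2.3]
```

```bash
python3 -m handwheel '[[0,0,0.001,0],[0,0,0.0015,0]]' >/dev/null; python3 ok.py && python3 -m handwheel '[[0,0,0.0008,0],[0,0,0.0008,0]]' >/dev/null; python3 ok.py; python3 -m handwheel '[[0,0,0,0],[0,0,0,0],[0,0,0,0],[0,0,0,0],[0,0,0,0]]' 0.3 >/dev/null;python3 g.py 504.2 -300.3 78
```

```text
F [ 0.1 -0.3 -2. ] z 78.86
F [ 0.3  0.2 -0.6] z 78.11
t 25.175 pos [ 504.5 -300.1   78.1] rot [-3.14e+00 -3.00e-03  1.70e-01] F [0.  0.1 0.2] gap 62.4 shift mm [-0.4  0.2  0.1]
```

Released with no load. Withdrawing straight up, then clear.

```bash
python3 -m handwheel '[[0,0,0,0],[0,0,-0.01,0],[0,0,-0.04,0],[0,0,-0.08,0],[0,0,-0.12,0]]' 0 >/dev/null; python3 -m handwheel '[[-0.05,0,0,0],[-0.1,0.02,0,0],[-0.13,0.04,0,0],[-0.13,0.04,0,0],[-0.13,0.04,0,0]]' >/dev/null; python3 g.py 504 -300 78; python3 - <<'E'
from h import *
a=cams.camera("scene")[:,:,::-1];b=cams.camera("top")[:,:,::-1]
a0=cv2.imread("pics/scene0.png");b0=cv2.imread("pics/top0.png")
f=lambda i,x,y,w,h,s:cv2.resize(i[y:y+h,x:x+w],None,fx=s,fy=s,interpolation=cv2.INTER_CUBIC)
r1=np.hstack([f(a0,210,150,190,100,2),f(a,210,150,190,100,2)]);r2=np.hstack([f(b0,110,145,290,190,1.3),f(b,110,145,290,190,1.3)])
w=max(r1.shape[1],r2.shape[1]);P=lambda r:cv2.copyMakeBorder(r,0,0,0,w-r.shape[1],0)
cv2.imwrite("pics/end.png",np.vstack([P(r1),P(r2)]))
E
```

```text
t 26.425 pos [ 383.2 -361.4  200.1] rot [-3.141e+00 -3.000e-03  1.700e-01] F [0.5 1.  0.2] gap 94.0 shift mm [129.  -40.  122.6]
```

View pics/end.png

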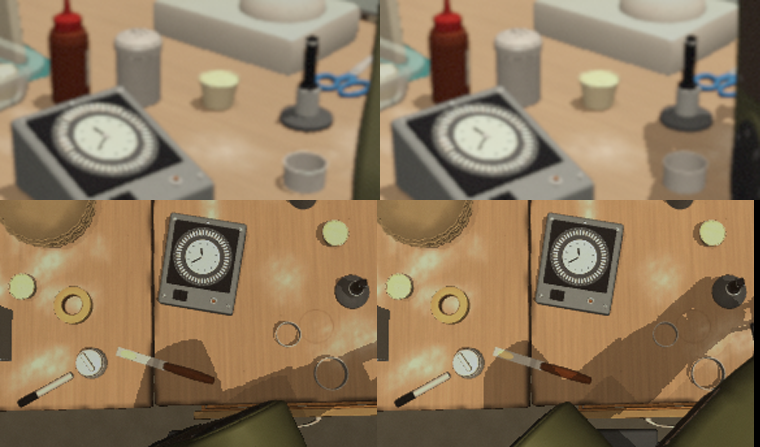

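The pen stands upright in its stand, and the cups, cutter and tape look the same before and after. Handing in.

```bash
python3 -c "
from cell import manip;print(manip.sign_off())"
```

```text
the job is handed in; nothing more can be done
None
```

The job is handed in at about 26.4 s. The long row is pressed down, the short row is still standing, and the pen is back in its stand.

- **Grasp:** The handle was turned relative to the jaws, so it took four closings before they sat square on it, at a 16.0 mm gap.
- **Feeling for the dial:** I touched it lightly at 150° and −85°, and the two heights gave a skew of about 0.9°. The camera images put the long row at about −55° to +28° and the short row from about 73°.
- **Stroke:** One continuous slide from −77° to +40° took about 6 s, at roughly 18 mm/s. The readings were mostly 4–9 N. The highest was about 12 N in total just before the row, so I eased off there. I only read the force at the end of each call, so brief peaks between readings are not known.
- **Last checks:** After the stroke, the ring image showed the long row level with its neighbours and the short row still raised. I judged this by eye at low resolution, so a tappet a few tenths of a millimetre short of home would not show. The pen went back into its stand with about 2 N at most and looks upright. The cup, cutter and tape look unmoved in the before and after pictures. The gripper is open and clear of everything.

No check failed or disagreed. The pen rode 0.3–0.4 mm lower than predicted through the first part of the row, probably because the tip lagged slightly, but the pressure held throughout.

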